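Stand the date stamp in its holder

TASK

Put the date stamp away: take the stamp with the oblong foot and lower it, upright, into the wooden holder block with the oblong well, its long side along the well, until its foot stands on the bottom of the well. Lower it in rather than letting it drop, and leave the other stamp, the one with the round foot, where it stands.

Things in the scene. Friction and masses are not known exactly. Their poses are not given: they have to be found in the camera images.
- date_stamp: date stamp standing upright on the table, 64 mm tall, 40 to 85 g: a black oblong foot 24 (x) by 42 (y) mm and 22 mm high, a thin white neck, and on top a brown rounded knob, 24 mm across, from 34 to 64 mm height, by which it is gripped. Origin: centre of the underside; z up, y along the foot's long side; a half turn about z makes no difference
- round_stamp: the other stamp, standing on the table, to be left alone: 64 mm tall, with a round black foot 34 mm across and a brown knob 24 mm across. Origin: centre of the underside; z up
- oblong_holder: light wooden block fixed to the table, 90 (x) by 110 (y) by 34 mm high, with an oblong well in the centre of its top, 44 (x) by 62 (y) mm and 24 mm deep, lined grey at the bottom; the date stamp fits it with 10 mm to spare on each side. Origin: centre of the underside; z up, y along the long side of block and well
- oblong_holder_well (a point): centre of the bottom of the oblong well, 10 mm above the table; axes as the block's
- round_holder: a second block of the same wood and outer size, also fixed, with a round well 44 mm across and 24 mm deep, too small for the date stamp. Origin: centre of the underside

How it is judged:
By the outcome, as a careful person would: the job done as asked, in the order asked, and still so for the second after the job is handed in, with the robot touching nothing.
It also fails if it takes over 34 s, if anything falls off the work surface, if the arm or the gripper's body presses on something with over 40 N, if the wrist force passes 120 N, or if a joint passes its speed limit or range.

ROBOT

A 7-joint arm with a two-finger parallel gripper is mounted at the origin on the work surface; the furniture and walls round the work are solid. World frame = base frame: x ahead of the robot, y to its left, z up, the work surface at z = 0. Lengths are in m, angles in rad, forces in N, time in s.
With the tool pointing down it reaches from about 0.35 to 0.9 m from the base axis. Payload 8.1 kg.
Tool frame: the origin (TCP) lies midway between the tips of the shut fingers; the grasp point (between the pads) lies arm.tcp_to_grasp behind it (arm.tcp_to_grasp is the distance from the TCP to the grasp point, in m); z points along the fingers, y is the line along which they close (so a half turn about z gives the same grasp; the last joint's range is limited). The gripper opens to 92 mm and grips with 3 to 60 N. Pads are 19 mm wide; open, the fingers measure 130 mm over their backs; the gripper's body (75 mm by 190 mm) begins 47 mm behind the grasp point.
Start: joints at [1.229, 0.434, 0.025, 1.573, -0.012, 1.134, -0.075], TCP at [0.148, -0.607, 0.227] pointing down, gripper open.
Joint ranges: [-2.62, 2.62], [-0.44, 2.09], [-1.27, 1.32], [0.08, 2.57], [-1.32, 4.46], [0.12, 2], [-2.74, 2.74]. Speed limits (rad/s): [2.22, 2.22, 3.01, 3.01, 3.14, 3.14, 3.14].

INTERFACE

Orientations are given as a rotation vector (axis times angle).
In Python, from cell import observe, get_image, arm gives the robot as it stands. The module is installed in compiled form; this text tells all that it offers.
- The arm moves only by the tool drive_tool, never from a script. Its argument "steps" is a list of rows, each a list of 5 numbers: the closure, from 0 (fully open) to 1 (shut), then the shift along the world's x, y, z in mm, then the turn about the world's z in rad. In form: [[hand, x, y, z, roll], ...]. A call has 1 to 20 rows; each row shifts and turns the commanded pose from where the row before left it; what a row does not reach is not made up. A row lasts 1/12 s, in which the tool goes at most 41.7 mm and 7.16 degrees, less where a joint would pass 70% of its speed; a pose out of reach is approached as far as the arm can. A call with a gripper value outside its range is refused whole. The fingers move at their own pace and stop on an object; "grip_force" is the grip in N (left out, the last holds). Time passes only in rows, so rows that do not move let the fingers close. It gives the time, the measured TCP pose, the force, the opening and the grip force at its end, in the units of the state.
- observe(): the state, without advancing time (a new reading comes with each control period).
- get_image(name): name is "side" or "top"; returns a dict with "image" (480x640x3 uint8, red, green, blue), "vfov" (degrees; the focal length in pixels is half the picture's height over the tangent of half this angle, whatever the lens; pixels are square), "cx", "cy" (the principal point, pixels), "xyz" and "attitude" of the camera in the world. Camera axes: x right, y down, z forward; pixel columns grow to the right and rows downward; lengths in m; the calibration is good to about 2 mm. A picture is of the moment at which its call begins. There is no depth.
- arm.sign_off(): hands the job in; it is judged then, once.
The state is a dict: "clock": time; "joints": joint angles; "dq": joint speeds; "joint_efforts": joint torques, N m; "position": TCP position; "ee_rot": TCP orientation; "force": force on the tool from outside, world axes, zero at the start; "ft_torque": the same for the moment, N m; "width": opening from 0.0 (shut) to 1.0 (fully open); "gripper_force": force on a finger pad.
Only numpy, scipy, OpenCV 4.12 (cv2) and the standard library are available. Lean on these libraries where they do the work, as an engineer would, in place of code of your own. Each camera call takes 0.05 s, during which the arm holds its last target. There are 200 camera calls.

## Working session

There is one attempt and no reset: what is moved stays moved. The work goes in short steps, Python scripts to look and compute and a tool call to move; the robot and the scene stay as the last step left them, time stands still between calls to the robot, and variables do not carry over. Pictures are saved under pics/ and viewed, at most 10 in all, crops included, and the job is handed in when it is done.

Besides the shell and the picture viewer there is one more tool, called in YAML: its name, and indented under it one key for each argument. drive_tool: Moves the arm, as the interface text tells. Its arguments: {"type":"object","properties":{"steps":{"type":"array"},"grip_force":{"type":"number"}},"required":["steps"]}

```bash
mkdir -p pics; python3 - <<'E'
from cell import observe,get_image,arm
import cv2
s=observe();print(s,arm.tcp_to_grasp)
for n in("top","side"):
    d=get_image(n);cv2.imwrite(f"pics/{n}0.png",d["image"][:,:,::-1]);print({k:v for k,v in d.items() if k!="image"})
E
```

```text
{'clock': 0.0, 'joints': array([ 1.22935329,  0.43522657,  0.02498372,  1.57408585, -0.01154012,
        1.13402886, -0.07509347]), 'dq': array([-0.00251779,  0.0007797 ,  0.00035746, -0.00159608,  0.00104332,
        0.00107225,  0.00074823]), 'joint_efforts': array([-6.02515483e-04, -6.67847085e+01,  9.85206105e-01, -3.14452708e+01,
       -6.01675990e-02,  4.29487287e-02,  1.59928377e-04]), 'position': array([ 0.14765776, -0.60677594,  0.22594726]), 'ee_rot': array([-3.11768038e+00, -3.74023050e-01,  6.15488885e-04]), 'force': array([-0.0334078 , -1.28106426, -0.01897872]), 'ft_torque': array([-0.04212774, -0.02551992, -0.01426881]), 'gripper_force': 0.0, 'width': 1.0013552439237683} 0.0188
{'vfov': 56.012344801196456, 'cx': 319.69082133525336, 'cy': 242.8245062075279, 'xyz': array([ 0.39969919, -0.02271528,  0.87493537]), 'attitude': array([-2.1712936 ,  2.11040857, -0.17741549])}
{'vfov': 45.116989177107286, 'cx': 328.10485440300073, 'cy': 235.61164449816073, 'xyz': array([ 0.50896594, -0.83681664,  0.69956328]), 'attitude': array([-2.22515243,  0.07004371, -0.02063788])}
```

View pics/top0.png

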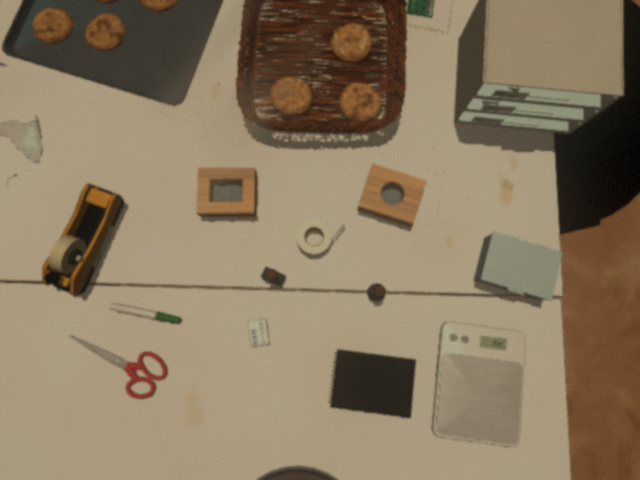

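View pics/side0.png

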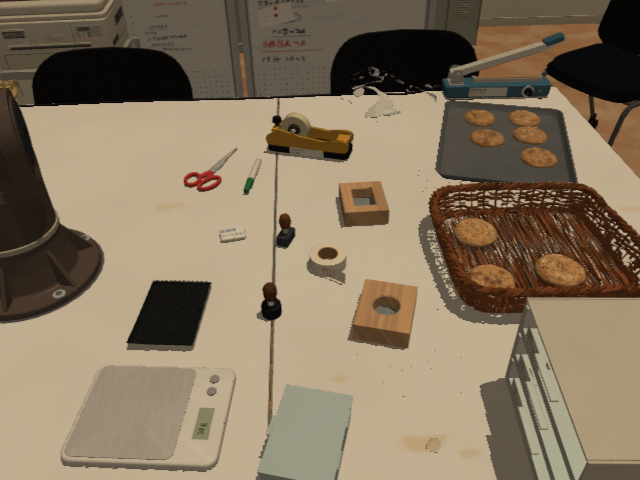

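The top view shows the date stamp at about (273,276), the oblong holder at (227,191), the round stamp at (376,292) and the round holder at (392,195). The side view shows the date stamp's knob at (285,222) and foot at (286,237), and the holder at (363,200).

```bash
cat >h.py <<'E'
import numpy as np,cv2
from cell import observe,get_image,arm
from scipy.spatial.transform import Rotation as R
def ray(d,p):
    f=240/np.tan(np.radians(d["vfov"])/2)
    return R.from_rotvec(d["attitude"]).apply([(p[0]-d["cx"])/f,(p[1]-d["cy"])/f,1])
def on(d,p,z):
    v=ray(d,p);return d["xyz"]+v*(z-d["xyz"][2])/v[2]
def rect(d,m,z):
    """largest contour of a mask -> world (centre, sides, angle of long side from y)"""
    c=max(cv2.findContours(m.astype(np.uint8),0,2)[0],key=cv2.contourArea)
    w=np.array([on(d,p,z)[:2]*1000 for p in c[:,0]],np.float32)
    b=cv2.boxPoints(cv2.minAreaRect(w));e=[b[1]-b[0],b[2]-b[1]]
    l=max(e,key=np.linalg.norm);a=np.arctan2(-l[0],l[1]);a=(a+np.pi/2)%np.pi-np.pi/2
    return b.mean(0).round(1),sorted(float(np.linalg.norm(x).round(1)) for x in e),round(float(a),3)
def win(m,x0,y0,x1,y1):
    o=np.zeros_like(m);o[y0:y1,x0:x1]=m[y0:y1,x0:x1];return o
E
python3 - <<'E'
from h import *
d=get_image("top");im=d["image"];hsv=cv2.cvtColor(im,cv2.COLOR_RGB2HSV);V=hsv[...,2];S=hsv[...,1]
print("holder",rect(d,win(S>90,185,155,270,228),.034))
print("well",rect(d,win((S<80)&(V<150),203,172,250,208),.034), "bottom?")
print("stamp dark",rect(d,win(V<75,255,260,292,292),.022))
print("round",rect(d,win(V<75,362,278,392,306),.022))
a=cv2.resize(im[165:305,190:300],None,fx=4,fy=4,interpolation=2)
s=get_image("side")["image"][170:330,250:400]
s=cv2.resize(s,(525,560),interpolation=2)
a=cv2.resize(a,(275,560) if 0 else (440,560))
cv2.imwrite("pics/c1.png",cv2.resize(np.hstack([a,s]),None,fx=.82,fy=.82)[:,:,::-1])
E
```

```text
holder (array([629.9, 156.2], dtype=float32), [97.0999984741211, 115.0999984741211], 0.031)
well (array([629.5, 156.3], dtype=float32), [33.70000076293945, 53.79999923706055], 0.03) bottom?
stamp dark (array([468.8,  60.2], dtype=float32), [21.899999618530273, 40.0], -0.425)
round (array([ 444.7, -134. ], dtype=float32), [29.200000762939453, 30.100000381469727], -0.911)
```

View pics/c1.png

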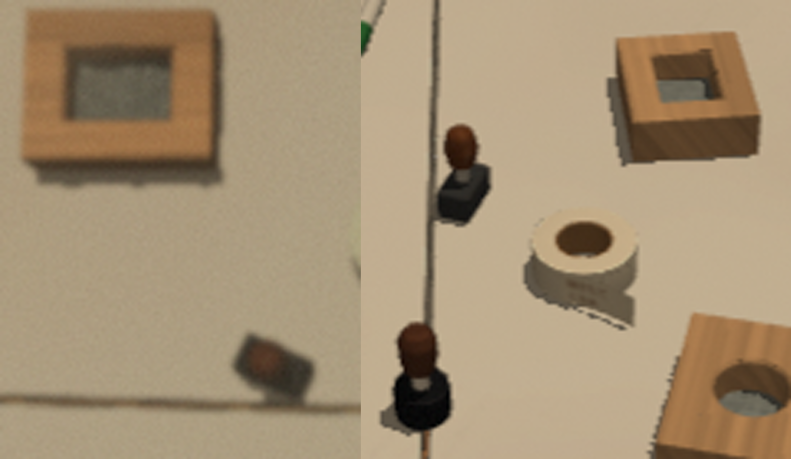

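The crop shows the oblong stamp upright, turned against the holder, with its knob clear of the foot. The tape roll is about 60 mm away. Next I triangulate the knobs.

```bash
cat >>h.py <<'E'
def knob(d,x0,y0,x1,y1):
    i=d["image"].astype(int);m=win((i[...,0]-i[...,2]>22)&(i[...,0]<130)&(i[...,0]>1.5*i[...,2]),x0,y0,x1,y1).astype(np.uint8)
    n,l,st,c=cv2.connectedComponentsWithStats(m);k=1+st[1:,4].argmax();return c[k],st[k]
def tri(a,pa,b,pb):
    u,v=ray(a,pa),ray(b,pb);s=np.linalg.lstsq(np.c_[u,-v],b["xyz"]-a["xyz"],rcond=None)[0]
    A,B=a["xyz"]+s[0]*u,b["xyz"]+s[1]*v;return (A+B)*500,np.linalg.norm(A-B)*1000
E
python3 - <<'E'
from h import *
t=get_image("top");s=get_image("side")
for a,b in(((258,262,290,290),(270,205,300,235)),((364,280,390,304),(255,275,285,305))):
    p,st=knob(t,*a);q,su=knob(s,*b);print(p,st,q,su,tri(t,p,s,q),on(t,p,.049)*1000,on(s,q,.049)*1000)
i=s["image"];V=i.max(2);S=i.max(2).astype(int)-i.min(2)
print("side dark foot",rect(s,win(V<70,270,225,300,250)&(S<30),.011))
E
```

```text
[270.61818182 274.13636364] [265 269  13  12 110] [284.34013605 220.94557823] [279 214  12  15 147] (array([471.27900849,  62.52709167,  47.51862566]), np.float64(1.4673510812871358)) [471.88121836  62.46491498  49.        ] [470.6451234  60.3018685  49.       ]
[379.3362069  290.50862069] [373 285  17  12 116] [269.41428571 291.28095238] [263 282  14  20 210] (array([ 447.11811507, -136.79447253,   51.02090406]), np.float64(0.8026355519974576)) [ 447.63416276 -137.02608346   49.        ] [ 446.52788136 -134.68108487   49.        ]
side dark foot (array([470.1,  61.5], dtype=float32), [30.899999618530273, 62.599998474121094], -0.368)
```

drive_tool:
  steps:
    - [0, 20, 40, 0, 0]
    - [0, 20, 40, 0, 0]
    - [0, 20, 40, 0, 0]
    - [0, 18, 37, 0, 0]
    - [0, 18, 37, 0, 0]
    - [0, 18, 37, 0, 0]
    - [0, 18, 37, 0, 0]
    - [0, 18, 37, 0, 0]
    - [0, 18, 37, 0, 0]
    - [0, 18, 37, 0, 0]
    - [0, 18, 37, 0, 0]
    - [0, 18, 37, 0, 0]
    - [0, 18, 37, 0, 0]
    - [0, 18, 37, 0, 0]
    - [0, 18, 37, 0, 0]
    - [0, 18, 37, 0, 0]
    - [0, 18, 36, 0, 0]
    - [0, 9, 28, 0, 0]
    - [0, 0, 0, 0, 0]
    - [0, 0, 0, 0, 0]
  grip_force: 15

```text
clock: 1.97
position: [0.4648, 0.0513, 0.2266]
ee_rot: [-3.118, -0.38, 0.0]
force: [0.0, -1.2, -0.2]
width: 1.001
gripper_force: 0.0
```

The knob triangulates to 48 mm height, which fits the stated 34 to 64 mm. The stamp is at about (470.5, 61.5), turned -0.42 rad.

drive_tool:
  steps:
    - [0, 6, 10, 0, -0.11]
    - [0, 0, 0, 0, -0.11]
    - [0, 0, 0, -30, -0.11]
    - [0, 0, 0, -30, -0.11]
    - [0, 0, 0, -25, -0.11]
    - [0, 0, 0, -15, -0.11]
    - [0, 0, 0, 0, 0]
    - [0, 0, 0, 0, 0]

```text
clock: 2.63
position: [0.4701, 0.0583, 0.1266]
ee_rot: [3.072, -0.653, -0.002]
force: [1.0, 0.2, 0.6]
width: 1.001
gripper_force: 0.0
```

```bash
python3 - <<'E'
from h import *
s=get_image("side");t=get_image("top")
a=cv2.resize(s["image"][150:300,210:360],(500,500),interpolation=2);b=cv2.resize(t["image"][200:350,200:350],(300,500)) 
b=cv2.resize(t["image"][225:325,243:303],(300,500),interpolation=2)
cv2.imwrite("pics/c2.png",np.hstack([a,b])[:,:,::-1]);print(observe()["position"],observe()["ee_rot"])
E
```

```text
[0.47138441 0.05904856 0.12790351] [-3.07275168e+00  6.52773627e-01 -2.41236315e-03]
```

View pics/c2.png

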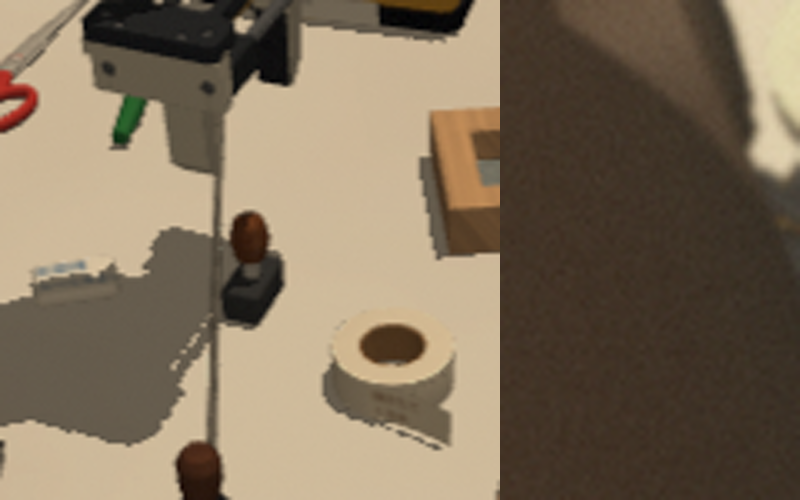

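The side view shows the open fingers above the stamp, straddling it along its long side, with the tape clear of the near finger. Descending now.

drive_tool:
  steps:
    - [0, 0, 2, -25, 0]
    - [0, 0, 0, -25, 0]
    - [0, 0, 0, -20, 0]
    - [0, 0, 0, -15, 0]
    - [0, 0, 0, -9, 0]
    - [0, 0, 0, -3, 0]
    - [0, 0, 0, 0, 0]
    - [0, 0, 0, 0, 0]
    - [0, 0, 0, 0, 0]

```text
clock: 3.48
position: [0.4716, 0.0617, 0.0308]
ee_rot: [-3.072, 0.656, -0.003]
force: [0.5, -0.4, 0.6]
width: 0.998
gripper_force: 0.0
```

```bash
python3 - <<'E'
from h import *
s=get_image("side");o=observe();print(o["position"],o["force"])
cv2.imwrite("pics/c3.png",cv2.resize(s["image"][170:290,220:360],(700,600),interpolation=2)[:,:,::-1])
E
```

```text
[0.47149514 0.06162765 0.03074453] [ 0.01428529 -0.63379785  0.10295499]
```

View pics/c3.png

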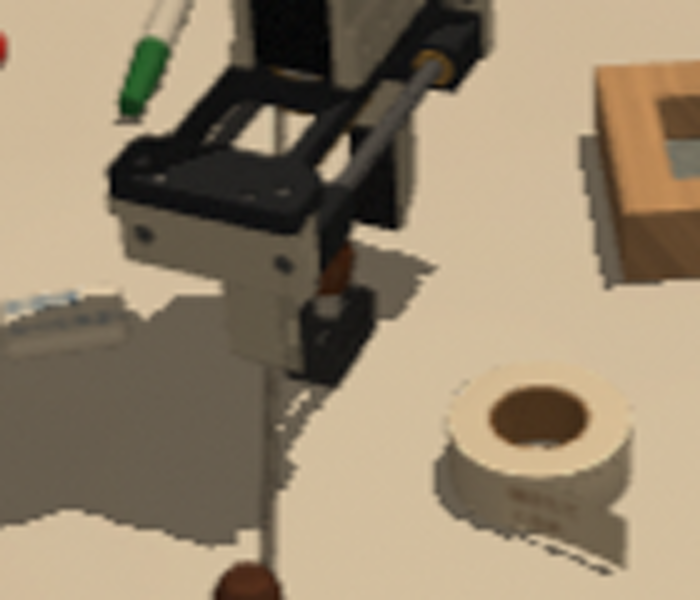

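The knob lies between the fingers, with the near finger in front of the foot and nothing touching. Closing gently.

drive_tool:
  steps:
    - [0.5, 0, 0, 0, 0]
    - [0.55, 0, 0, 0, 0]
    - [0.6, 0, 0, 0, 0]
    - [0.65, 0, 0, 0, 0]
    - [0.7, 0, 0, 0, 0]
    - [0.75, 0, 0, 0, 0]
    - [0.8, 0, 0, 0, 0]
    - [0.9, 0, 0, 0, 0]
    - [1, 0, 0, 0, 0]
    - [1, 0, 0, 0, 0]
    - [1, 0, 0, 0, 0]
    - [1, 0, 0, 0, 0]
  grip_force: 15

```text
clock: 4.53
position: [0.4707, 0.0615, 0.0297]
ee_rot: [3.072, -0.657, -0.0]
force: [-0.4, -0.1, -0.1]
width: 0.237
gripper_force: 15.0
```

drive_tool:
  steps:
    - [1, 0, 0, 5, 0]
    - [1, 0, 0, 10, 0]
    - [1, 0, 0, 20, 0]
    - [1, 0, 0, 25, 0]
    - [1, 0, 0, 20, 0]
    - [1, 0, 0, 0, 0]
    - [1, 15, 9, 0, 0.04]
    - [1, 20, 12, 0, 0.06]
    - [1, 20, 12, 0, 0.06]
    - [1, 20, 12, 0, 0.06]
    - [1, 20, 12, 0, 0.06]
    - [1, 20, 12, 0, 0.06]
    - [1, 20, 12, 0, 0.06]
    - [1, 15, 9, 0, 0.05]
    - [1, 9, 4, 0, 0]
    - [1, 0, 0, 0, 0]
    - [1, 0, 0, 0, 0]
    - [1, 0, 0, 0, 0]

```text
clock: 6.03
position: [0.6289, 0.1549, 0.1096]
ee_rot: [3.141, 0.044, -0.001]
force: [-0.1, -0.6, -0.1]
width: 0.237
gripper_force: 15.0
```

```bash
python3 - <<'E'
from h import *
s=get_image("side");t=get_image("top");o=observe();print(o["position"],o["ee_rot"],o["force"],o["width"])
a=cv2.resize(s["image"][110:240,290:420],(480,480),interpolation=2);b=cv2.resize(t["image"][150:230,180:270],(320,284),interpolation=2)
b=cv2.copyMakeBorder(b,0,196,0,0,0)
cv2.imwrite("pics/c4.png",np.hstack([a,b])[:,:,::-1])
E
```

```text
[0.62897842 0.15483375 0.10984888] [ 3.14065053e+00  4.42562300e-02 -7.61277361e-04] [ 0.09788183  0.18372547 -0.65764427] 0.2361082391029262
```

View pics/c4.png

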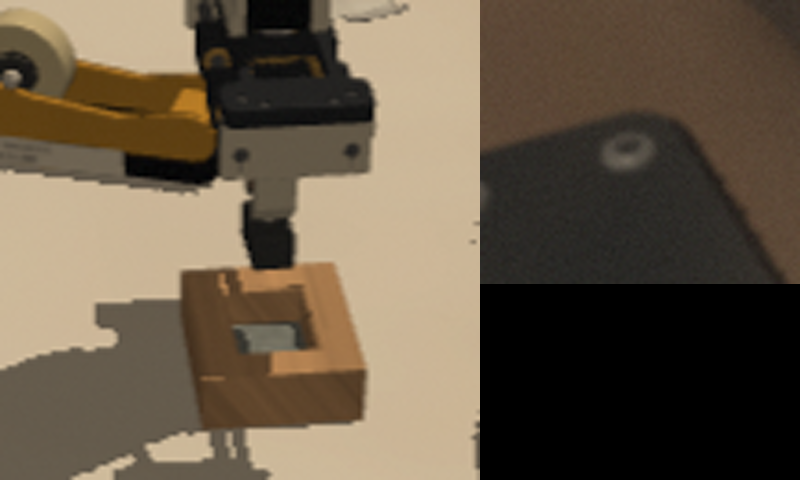

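The stamp hangs in the grip above the holder, with its foot at side pixel (363,176) and square to the well. I'll check the foot and holder positions in the side view.

```bash
python3 - <<'E'
from h import *
s=get_image("side");i=s["image"].astype(int);V=i.max(2);S=V-i.min(2)
m=win((V<60),350,160,376,186).astype(np.uint8);n,l,st,c=cv2.connectedComponentsWithStats(m);k=1+st[1:,4].argmax()
p=c[k];print("foot",p,st[k],on(s,p,.0905)*1000)
c=max(cv2.findContours((l==k).astype(np.uint8),0,2)[0],key=cv2.contourArea);print(cv2.approxPolyDP(c,2,True)[:,0].tolist())
s0=cv2.imread("pics/side0.png");h=cv2.cvtColor(s0,cv2.COLOR_BGR2HSV)
m=win((h[...,1]>100)&(h[...,2]>140),330,175,395,215);
print("block top side",rect(s,m,.034))
t0=cv2.imread("pics/top0.png");h=cv2.cvtColor(t0,cv2.COLOR_BGR2HSV);t=get_image("top")
m=win((h[...,1]>90)&(h[...,2]>140),185,155,270,228);print("block top top",rect(t,m,.034))
E
```

```text
foot [362.08383234 174.74251497] [356 165  14  18 167] [628.25282613 149.2737277   90.5       ]
[[356, 165], [359, 182], [368, 181], [367, 169], [358, 169]]
block top side (array([632.6, 158.6], dtype=float32), [88.5, 109.0999984741211], 0.044)
block top top (array([633.8, 158.9], dtype=float32), [89.19999694824219, 109.69999694824219], 0.031)
```

drive_tool:
  steps:
    - [1, 4, 4, 0, 0.01]
    - [1, 0, 0, -10, 0]
    - [1, 0, 0, -12, 0]
    - [1, 0, 0, -8, 0]
    - [1, 0, 0, 0, 0]
    - [1, 0, 0, 0, 0]

```text
clock: 6.73
position: [0.6329, 0.1592, 0.0784]
ee_rot: [3.14, 0.061, -0.004]
force: [0.2, 0.5, -0.2]
width: 0.238
gripper_force: 15.0
```

```bash
python3 - <<'E'
from h import *
s=get_image("side");o=observe();print(o["position"],o["force"])
a=cv2.resize(s["image"][150:230,330:400],(525,600),interpolation=cv2.INTER_NEAREST)
cv2.imwrite("pics/c5.png",a[:,:,::-1])
# project expected foot-bottom corners (foot 24x42 about TCP)
f=240/np.tan(np.radians(s["vfov"])/2);Rm=R.from_rotvec(s["attitude"])
P=o["position"]
for dx,dy in((-12,-21),(12,-21),(12,21),(-12,21)):
    for z in(P[2]-.030,P[2]-.008):
        q=Rm.inv().apply(np.array([P[0]+dx/1e3,P[1]+dy/1e3,z])-s["xyz"]);u=np.array([s["cx"],s["cy"]])+f*q[:2]/q[2];print(dx,dy,round(z,3),((u-[330,150])*7.5).round())
E
```

```text
[0.6334109  0.15942975 0.07919146] [-0.17786162 -0.54060427  0.10111106]
-12 -21 0.049 [216. 338.]
-12 -21 0.071 [218. 270.]
12 -21 0.049 [304. 335.]
12 -21 0.071 [307. 266.]
12 21 0.049 [286. 252.]
12 21 0.071 [289. 184.]
-12 21 0.049 [201. 255.]
-12 21 0.071 [202. 187.]
```

View pics/c5.png

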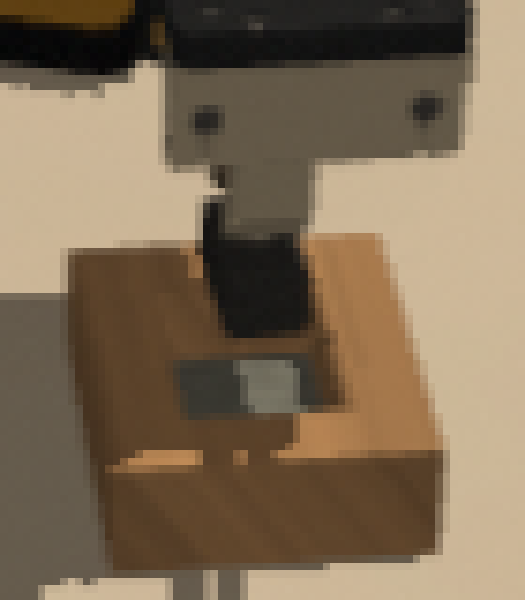

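The foot hangs just above the well. Its bottom front edge is at crop (230..312, 337) against an expected (216..304, 337), so it is about 2 mm in +x and leans slightly, well within the 10 mm clearance.

drive_tool:
  steps:
    - [1, -2, 0, -6, 0]
    - [1, 0, 0, -7, 0]
    - [1, 0, 0, -6, 0]
    - [1, 0, 0, -6, 0]
    - [1, 0, 0, -5, 0]
    - [1, 0, 0, -3, 0]
    - [1, 0, 0, -2, 0]
    - [1, 0, 0, 0, 0]
    - [1, 0, 0, 0, 0]

```text
clock: 7.53
position: [0.6318, 0.1596, 0.0448]
ee_rot: [-3.141, -0.061, -0.0]
force: [-0.3, 0.4, 0.3]
width: 0.232
gripper_force: 15.0
```

drive_tool:
  steps:
    - [1, 0, 0, -1, 0]
    - [1, 0, 0, -1, 0]
    - [1, 0, 0, -1, 0]
    - [1, 0, 0, -1, 0]
    - [1, 0, 0, 0, 0]
    - [1, 0, 0, 0, 0]

```text
clock: 8.03
position: [0.6317, 0.1595, 0.0407]
ee_rot: [3.141, 0.061, -0.0]
force: [-0.0, -0.5, -0.4]
width: 0.236
gripper_force: 15.0
```

drive_tool:
  steps:
    - [1, 0, 0, -0.5, 0]
    - [1, 0, 0, -0.5, 0]
    - [1, 0, 0, -0.5, 0]
    - [1, 0, 0, 0, 0]
    - [1, 0, 0, 0, 0]

```text
clock: 8.45
position: [0.632, 0.1596, 0.0398]
ee_rot: [-3.141, -0.061, -0.001]
force: [-0.8, 0.5, 4.7]
width: 0.238
gripper_force: 15.0
```

The force has risen to 4.7 N at the expected height, so the foot is on the bottom. Releasing gently.

drive_tool:
  steps:
    - [1, 0, 0, 0, 0]
    - [0.75, 0, 0, 0, 0]
    - [0.7, 0, 0, 0, 0]
    - [0.65, 0, 0, 0, 0]
    - [0.55, 0, 0, 0, 0]
    - [0.4, 0, 0, 0, 0]
    - [0.2, 0, 0, 0, 0]
    - [0, 0, 0, 0, 0]
    - [0, 0, 0, 0, 0]
    - [0, 0, 0, 0, 0]
    - [0, 0, 0, 0, 0]
    - [0, 0, 0, 0, 0]
  grip_force: 4

```text
clock: 9.45
position: [0.6317, 0.1595, 0.0392]
ee_rot: [3.141, 0.061, -0.0]
force: [-0.6, 0.5, 0.1]
width: 0.88
gripper_force: 0.0
```

drive_tool:
  steps:
    - [0, 0, 0, 5, 0]
    - [0, 0, 0, 15, 0]
    - [0, 0, 0, 25, 0]
    - [0, 0, 0, 30, 0]
    - [0, 0, 0, 30, 0]
    - [0, 0, 0, 30, 0]
    - [0, -15, -30, 0, 0]
    - [0, -15, -30, 0, 0]
    - [0, -15, -30, 0, 0]
    - [0, -15, -30, 0, 0]
    - [0, -15, -30, 0, 0]
    - [0, -15, -30, 0, 0]
    - [0, -15, -30, 0, 0]
    - [0, -15, -30, 0, 0]
    - [0, -15, -30, 0, 0]
    - [0, -15, -30, 0, 0]
    - [0, 0, 0, 0, 0]
    - [0, 0, 0, 0, 0]
    - [0, 0, 0, 0, 0]

```text
clock: 11.03
position: [0.482, -0.1401, 0.1747]
ee_rot: [-3.141, -0.06, -0.001]
force: [0.4, 0.2, 0.4]
width: 0.999
gripper_force: 0.0
```

```bash
python3 - <<'E'
from h import *
s=get_image("side");t=get_image("top");print(observe()["position"],observe()["clock"])
a=cv2.resize(s["image"][160:330,250:400],(441,500),interpolation=2);b=cv2.resize(t["image"][150:250,195:265],(350,500),interpolation=2)
cv2.imwrite("pics/c6.png",np.hstack([a,b])[:,:,::-1])
E
```

```text
[ 0.4823816  -0.13916632  0.17454728] 11.1333
```

View pics/c6.png

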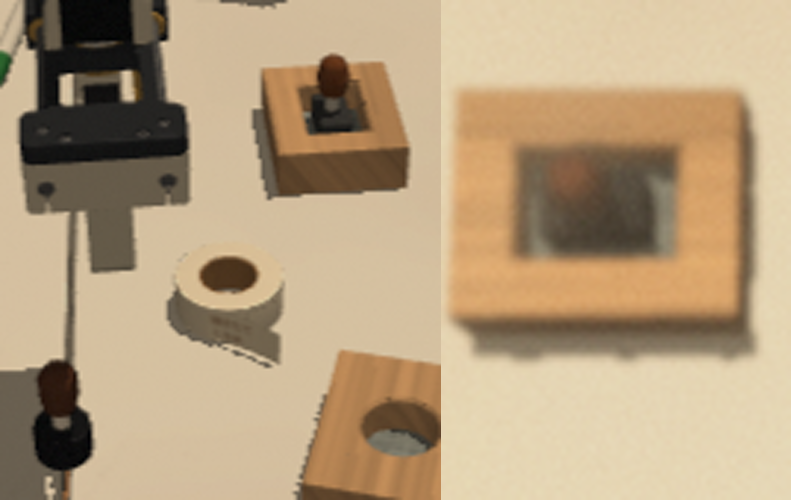

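The date stamp stands upright in the oblong well, long side along it, with grey lining visible around the foot. The round stamp is where it was and the gripper is clear.

```bash
python3 -c "from cell import arm;print(arm.sign_off())"
```

```text
the job is handed in; nothing more can be done
None
```

The date stamp stands upright on the bottom of the oblong well, long side along it; the round stamp was left alone, and the job was handed in at about 11 s.

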